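# Raise the platen wing onto its ladder lock and park a micropositioner

### The arm

A 6-joint arm with a two-finger parallel gripper is mounted at the origin on the work surface. World frame = base frame: x ahead of the robot, y to its left, z up, the work surface at z = 0. Lengths are in m, angles in degrees, forces in N, time in s.
With the tool pointing down it reaches from about 0.375 to 0.9 m from the base axis. Payload 3.1 kg.
Tool frame: the origin (TCP) lies at the very end of the fingers, on their centre line; the grasp point (between the pads) lies 19 mm behind it; x points along the fingers, z is the direction in which the jaws open and shut, and the axes are right-handed (so a half turn about x gives the same grasp; the last joint's range is limited). The gripper opens to 87 mm and grips with 3 to 60 N. Pads are 19 mm wide; open, the fingers measure 117 mm over their backs; the gripper's body (75 mm by 190 mm) begins 51 mm behind the grasp point.
Start: joints at [57.668, 30.224, 82.088, -0, 67.689, -10.227], TCP at [0.235, 0.579, 0.223] pointing down, gripper open.
Joint ranges: [-176.69, 176.69], [-43.24, 126.21], [12.49, 139.97], [-82, 262], [0, 151.66], [-163.58, 163.58]. Speed limits (degrees/s): [159.86, 159.86, 180, 180, 180, 180].

### API

Orientations are given as a 3x3 rotation matrix whose columns are the frame's x, y, z axes.
In Python, from rig import bot gives the robot as it stands.
- The arm moves only by the tool send_rows, never from a script. Its arguments are lists of equal length, an entry for each row: "fingers": the opening, from 0 (shut) to 1 (fully open); "dp": the shift along the world's x, y, z in mm, a list of three; "turn": the turn, a rotation vector about the world's x, y, z in rad, a list of three. In form: {"fingers": [fingers, ...], "dp": [[tx, ty, tz], ...], "turn": [[rx, ry, rz], ...]}. A call has 1 to 10 rows; each row is the pose to reach, as a shift and turn from the pose measured when the call began; what a row does not reach only later rows make up. A row lasts 1/12 s, in which the tool goes at most 41.7 mm and 7.16 degrees, less where a joint would pass 70% of its speed; a pose out of reach is approached as far as the arm can. A call with a gripper value outside its range is refused whole. The fingers move at their own pace and stop on an object; the grip force is fixed at half the most. Time passes only in rows, so rows that repeat a pose let the fingers close. It gives the time, the measured TCP pose, the force and the opening at its end, in the units of the state.
- bot.read_state(): the state, without advancing time (a new reading comes with each control period).
- bot.capture(name): name is "scene" or "top" or "wrist"; returns a dict with "img" (480x640x3 uint8, blue, green, red), "z_map" (480x640 float32, m along the optical axis (not along the pixel's ray), 0 where there is no reading), "mtx" (3x3 intrinsics, pixels), "origin" and "orientation" of the camera in the world; the wrist camera has in their place "hand_eye" (4x4, takes a point from camera to tool coordinates, whose origin is the TCP and whose axes are the tool frame's). Camera axes: x right, y up, looking along -z (the intrinsics and any distortion apply to the point x, -y, -z); pixel columns grow to the right and rows downward; lengths in m; the calibration is good to about 2 mm. A picture is of the moment at which its call begins: read the wrist's pose just before it.
- bot.hand_in(): hands the job in, once; it reports no verdict.
The state is a dict: "time_s": time; "joint_positions": joint angles; "qvel": joint speeds; "tau": joint torques, N m; "position": TCP position; "tcp_rot": TCP orientation; "force": force on the tool from outside, world axes, zero at the start; "moment": the same for the moment, N m; "opening": opening from 0.0 (shut) to 1.0 (fully open).
Only numpy, scipy, OpenCV 4.12 (cv2) and the standard library are available. Lean on these libraries where they do the work, as an engineer would, in place of code of your own. Each camera call takes 0.05 s, during which the arm holds its last target.

### The job

The left platen wing of the probe station is down on its bottom stop with one micropositioner on it. Raise the wing until its gravity pawl has passed the first (lowest) rung of the ladder and let it down gently, without dropping or forcing it, so that the pawl carries it on that rung; and stand the spare micropositioner from the bench on the wing beside the parked one, on the side away from the column, upright, its probe arm pointing the same way, feet parallel with their fronts in line and about 30 mm apart. Leave the rest of the bench as it is.

Things in the scene. Friction and masses are not known exactly. Their poses are not given: they have to be found in the camera images.
- wing (a joint): Height of the platen wing above its bottom stop (m): 0 as found, at most 0.150. A beige plate on a black carriage that slides straight up two posts; 0.55 to 0.8 kg with its pawl, plus the parked unit (0.2 to 0.33 kg); 1 N friction: let go in mid air, it falls. On the first rung it stands somewhere from 0.055 to 0.085 (differs each time, not reported: feel the weight go off the hand, or look).
- column: The lift column. Origin on the bench midway between its posts (16 mm thick, 60 mm either side along x); 286 mm high. Axes: x away from the robot, y away from the wing, z up. Between the posts a ladder with three level rungs (along x), 10 mm thick, 55 mm apart; it is clamped at a different height on each station, so rung heights are not reported; its rails end up to 317 mm above the bench.
- lock: Lock bracket fixed to the carriage, with the gravity pawl it carries (steel nose 30 mm long pointing -y over the rungs, yellow counterweight tail, no spring). Origin on the pivot pin, 15 mm above the wing's top face. A passing rung tips the nose down (about 2 N felt); it swings back level 14 mm above that rung's seat; lowered, it lands on the rung and carries the wing. Over 60 N on it is forcing.
- wing_handle (a point): Middle of the wing's lifting grip: a straight black bar, 78 mm long (x), 20 mm wide (y), 22 mm high, sticking out level towards the robot from the middle of the wing's front edge; the point is on its centre line, 46 mm before the edge, 4 mm below the wing's top face. Axes: x from the grip across the wing, y along the wing to the column, z up. Free at both sides and above.
- wing_top (a point): Centre of the wing's top face, axes as for the grip, 60 mm above the bench when the wing is down. The face reaches 75 mm either way along x and 112 mm either way along y, both corners at the free (-y) end cut off by 24 mm; 10 mm thick. The posts' line is at y = +138 mm.
- parked: Micropositioner on the wing's column end, loose, rides up with it. Black; foot 90 (x) x 50 (y) x 12 mm; lower stage 42 mm wide to 30 mm height; upper stage 32 mm wide, 46 mm long, 30 to 66 mm high; top knob to 82 mm; rear knob to 53 mm behind; steel probe arm to 122 mm ahead, 37 to 57 mm high. Origin: centre of the foot's underside; x along the probe arm, z up.
- spare: The spare micropositioner, same shape and size, loose on the bench to the right of the wing; 0.22 to 0.38 kg. Origin: centre of the foot's underside; x along the probe arm, z up.
- spare_grip (a point): Centre of the spare one's upper stage, where it is best held across its 32 mm width (y): 48 mm above the foot's underside and 9 mm behind its origin; axes as for the spare one.
- spare_tip (a point): Near the front end of the spare one's probe arm: 98 mm ahead of its origin, 44 mm above the foot's underside.
- wafer_box: Flat round single-wafer box, 120 mm diameter, 19 mm high: leave alone. Origin under its centre.
- tip_case: Blue and grey probe-tip case, 80 x 55 x 22 mm: leave alone. Origin under its centre.
- driver: Red-handled screwdriver lying on the bench, 170 mm long: leave alone.
- tweezers: Steel tweezers lying on the bench, 130 mm long, 6 mm high: leave alone.
- bottle: White bottle with a red cap, 60 mm diameter, 150 mm high, left of the column: leave alone. Origin under its centre.

How it is judged:
By the outcome, as a careful person would: the job done as asked, in the order asked, and still so for the second after the job is handed in, with the robot touching nothing.
It also fails if it takes over 54 s, if anything falls off the work surface, if the arm or the gripper's body presses on something with over 40 N, if the wrist force passes 120 N, or if a joint passes its speed limit or range.

## Working session

There is one attempt and no reset: what is moved stays moved. The work goes in short steps, Python scripts to look and compute and a tool call to move; the robot and the scene stay as the last step left them, time stands still between calls to the robot, and variables do not carry over. Pictures are saved under pics/ and viewed, and the job is handed in when it is done.

Besides the shell and the picture viewer there is one more tool, called by a JSON object that holds its "fn" and its "kwargs". send_rows: Moves the arm, as the interface text tells. Its arguments: {"type":"object","properties":{"fingers":{"type":"array","items":{"type":"number"}},"dp":{"type":"array","items":{"type":"array","items":{"type":"number"}}},"turn":{"type":"array","items":{"type":"array","items":{"type":"number"}}}},"required":["fingers","dp","turn"]}

```bash
ls; mkdir -p pics; python3 - <<'E'
from rig import bot
import cv2,numpy as np
s=bot.read_state()
for k in s: print(k,np.round(s[k],3).tolist())
for n in ["scene","top","wrist"]:
    c=bot.capture(n); cv2.imwrite(f"pics/{n}0.png",c["img"]); np.savez(f"pics/{n}0.npz",**c)
    print(n,c["mtx"].tolist(),[ (k,np.round(c[k],3).tolist()) for k in c if k not in("img","z_map","mtx")])
E
```

```text
pics
time_s 0.0
joint_positions [57.668, 30.278, 82.156, -0.001, 67.688, -10.227]
qvel [0.043, -0.053, -0.029, 0.005, -0.051, 0.012]
tau [-0.001, -44.004, -17.659, 0.063, 0.058, -0.0]
position [0.235, 0.578, 0.222]
tcp_rot [[-0.001, -0.926, 0.376], [-0.002, 0.376, 0.926], [-1.0, 0.0, -0.002]]
force [-0.78, 0.095, 0.429]
moment [-0.047, -0.042, -0.001]
opening 1.0
scene [[470.13820283999564, 0.0, 324.40854242283797], [0.0, 470.13820283999564, 241.20549162274642], [0.0, 0.0, 1.0]] [('origin', [1.048, -0.644, 0.788]), ('orientation', [[0.825, -0.375, 0.424], [0.566, 0.538, -0.625], [0.006, 0.755, 0.656]])]
top [[574.2871777018113, 0.0, 325.00359013947053], [0.0, 574.2871777018113, 241.58696654115863], [0.0, 0.0, 1.0]] [('origin', [0.212, 0.028, 1.693]), ('orientation', [[0.09, 0.97, -0.224], [-0.996, 0.088, -0.021], [-0.001, 0.225, 0.974]])]
wrist [[380.31148855620023, 0.0, 314.09672683988555], [0.0, 380.31148855620023, 243.06868968690307], [0.0, 0.0, 1.0]] [('hand_eye', [[0.0, 0.244, -0.97, -0.162], [-0.0, 0.97, 0.244, 0.067], [1.0, -0.0, 0.0, -0.001], [0.0, 0.0, 0.0, 1.0]])]
```

View pics/scene0.png

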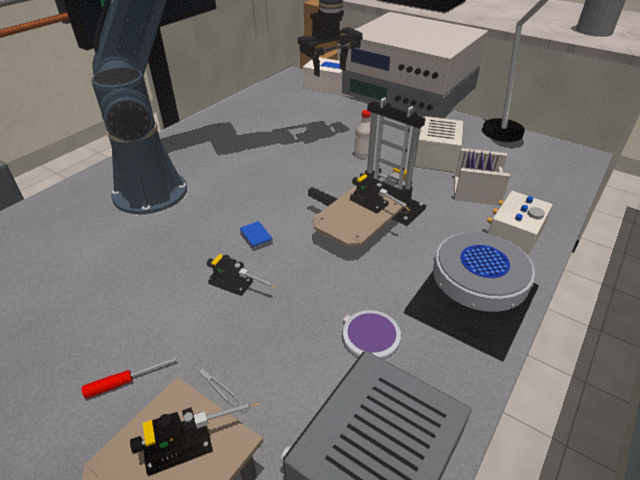

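View pics/top0.png

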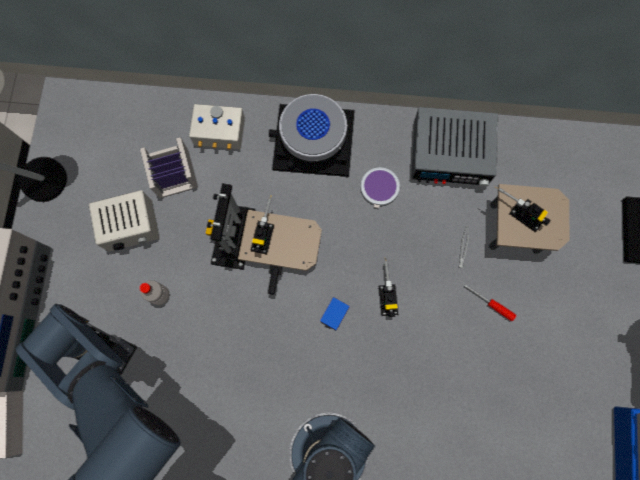

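View pics/wrist0.png

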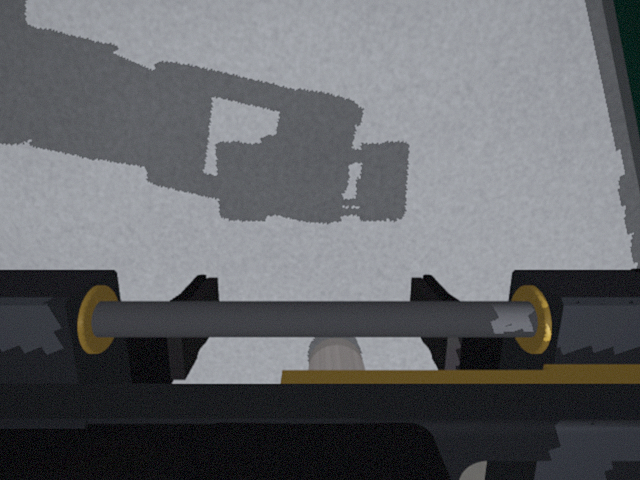

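The top view shows the wing at about (280,240) with the parked unit at (262,232), the grip bar at (275,280), the column at (228,230) and the spare at (389,298). Next I'll build a point cloud from the depth.

```bash
cat > h.py <<'E'
import numpy as np,cv2
def cloud(c,T=None):
    z=c["z_map"];K=c["mtx"];v,u=np.mgrid[0:480,0:640]
    P=np.stack([(u-K[0,2])/K[0,0]*z,-(v-K[1,2])/K[1,1]*z,-z],-1)
    if T is None: W=P@c["orientation"].T+c["origin"]
    else: W=P@T[:3,:3].T+T[:3,3]
    W[z<=0]=np.nan
    return W
def ortho(Ws,imgs,x0,x1,y0,y1,zmin,zmax,res=0.001):
    h=int((x1-x0)/res);w=int((y1-y0)/res)
    im=np.zeros((h,w,3),np.uint8);zb=np.full((h,w),-9.)
    for W,I in zip(Ws,imgs):
        m=(W[...,2]>zmin)&(W[...,2]<zmax);p=W[m];c=I[m]
        o=np.argsort(p[:,2]);p=p[o];c=c[o]
        r=((x1-p[:,0])/res).astype(int);k=((y1-p[:,1])/res).astype(int)
        g=(r>=0)&(r<h)&(k>=0)&(k<w)
        im[r[g],k[g]]=c[g];zb[r[g],k[g]]=p[g,2]
    return im,zb
E
python3 - <<'E'
from h import *
ld=lambda n:dict(np.load(f"pics/{n}0.npz"))
t=ld("top");s=ld("scene");Wt=cloud(t);Ws=cloud(s)
for n,W,uv in [("top",Wt,[(275,290),(275,270),(302,238),(310,222),(389,298),(389,270),(262,232),(335,312),(228,230),(152,290)]),("scene",Ws,[(365,225),(322,194),(235,265)])]:
    for u,v in uv: print(n,u,v,np.round(W[v,u],3))
# bench z
for W in (Wt,Ws):
    m=(abs(W[...,2])<.02);
    A=W[m];q=np.linalg.lstsq(np.c_[A[:,:2],np.ones(len(A))],A[:,2],rcond=None)[0];print(q)
c=cv2.resize(t["img"][180:340,190:430],None,fx=3.3,fy=3.3,interpolation=cv2.INTER_CUBIC);cv2.imwrite("pics/crop1.png",c)
c=cv2.resize(s["img"][80:310,190:440],None,fx=2.6,fy=2.6,interpolation=cv2.INTER_CUBIC);cv2.imwrite("pics/crop2.png",c)
E
```

```text
top 275 290 [0.432 0.192 0.07 ]
top 275 270 [0.489 0.198 0.07 ]
top 302 238 [0.594 0.131 0.055]
top 310 222 [0.642 0.112 0.061]
top 389 298 [ 0.437 -0.131  0.083]
top 389 270 [ 0.532 -0.134  0.   ]
top 262 232 [0.581 0.239 0.141]
top 335 312 [0.39  0.016 0.024]
top 228 230 [0.577 0.333 0.146]
top 152 290 [0.394 0.525 0.121]
scene 365 225 [0.624 0.16  0.058]
scene 322 194 [0.468 0.199 0.065]
scene 235 265 [ 0.465 -0.134  0.065]
[-2.07492142e-06  1.63731160e-04  1.58738189e-03]
[ 1.78893457e-03  9.16839302e-05 -2.01424235e-03]
```

View pics/crop1.png

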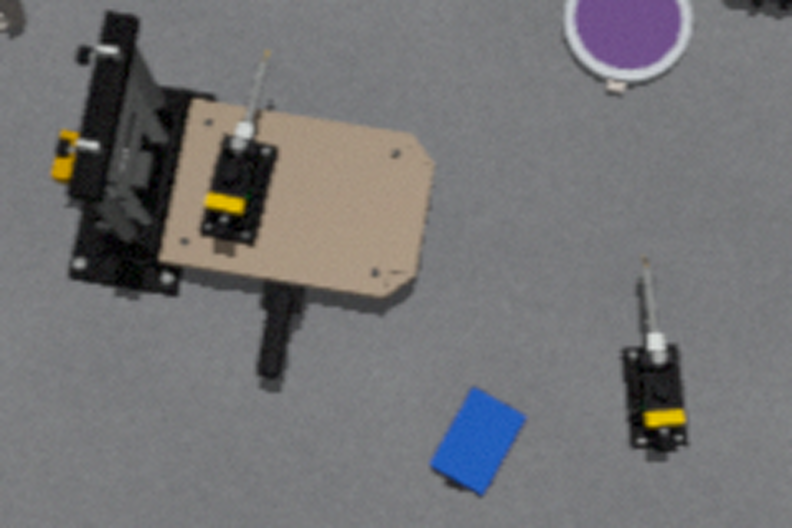

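View pics/crop2.png

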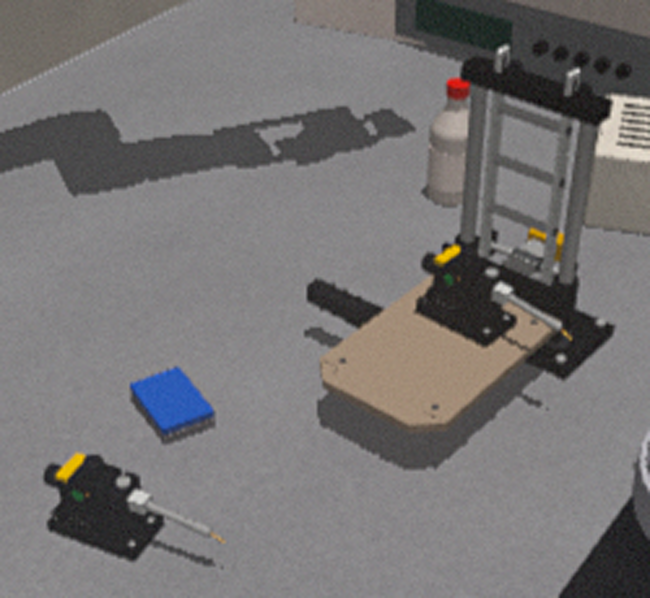

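```bash
python3 - <<'E'
from h import *
ld=lambda n:dict(np.load(f"pics/{n}0.npz"))
t=ld("top");s=ld("scene");Wt=cloud(t);Ws=cloud(s)
for nm,W,c in (("top",Wt,t),("scene",Ws,s)):
    I=c["img"].astype(int)
    box=lambda x0,x1,y0,y1,z0,z1:(W[...,0]>x0)&(W[...,0]<x1)&(W[...,1]>y0)&(W[...,1]<y1)&(W[...,2]>z0)&(W[...,2]<z1)
    def rep(n,m):
        p=W[m][:,:2].astype(np.float32)*1000
        if len(p)<5: print(nm,n,len(p));return
        r=cv2.minAreaRect(p);print(nm,n,len(p),"z",np.round(np.median(W[m][:,2]),4),np.round(r[0],1),np.round(r[1],1),round(r[2],1))
    beige=(I[...,2]-I[...,0]>25)
    rep("wing",box(.45,.75,.03,.32,.05,.068)&beige)
    rep("handle",box(.36,.5,.13,.25,.05,.085))
    rep("spare foot",box(.35,.5,-.19,-.08,.005,.02)&(I.sum(-1)<150))
    rep("spare all",box(.35,.5,-.19,-.08,.006,.1)&(I.sum(-1)<150))
    rep("spare upper",box(.35,.5,-.19,-.08,.05,.07))
    rep("spare arm",box(.47,.6,-.19,-.08,.03,.07))
    yel=(I[...,2]>150)&(I[...,0]<90)&(I[...,1]>110)
    rep("spare yel",box(.35,.5,-.19,-.08,.0,.1)&yel)
    rep("park yel",box(.45,.65,.15,.28,.0,.2)&yel)
    rep("park all",box(.45,.62,.17,.285,.067,.16)&(I.sum(-1)<150))
    rep("park arm",box(.61,.75,.15,.285,.09,.14))
    rep("case",box(.3,.45,-.05,.08,.01,.05))
im,zb=ortho([Wt,Ws],[t["img"],s["img"]],.33,.73,-.2,.38,.003,.2,.001)
cv2.imwrite("pics/ortho.png",im)
E
```

```text
top wing 2936 z 0.061 [580.9 193.2] [223.5 150. ] 85.4
top handle 244 z 0.0661 [461.3 202.5] [35.4 78.6] 81.5
top spare foot 82 z 0.0129 [ 440.6 -135.4] [88.5 46.7] 9.5
top spare all 350 z 0.0508 [ 436.8 -134.8] [96.3 45.3] 13.0
top spare upper 233 z 0.0649 [ 444.  -136.7] [110.   32.8] 10.5
top spare arm 92 z 0.0528 [ 516.5 -130.1] [92.5 27.1] 1.4
top spare yel 46 z 0.0669 [ 416.5 -141.3] [10.6 32.5] 14.8
top park yel 46 z 0.1275 [558.4 256.6] [45.6 15.5] 71.5
top park all 442 z 0.1019 [530.6 233.7] [172.2  72.9] 14.0
top park arm 103 z 0.1133 [656.9 242. ] [93.5 29.1] 0.7
top case 557 z 0.023 [376.3  18.4] [120.8 137.4] 83.9
scene wing 2398 z 0.0576 [581.9 189.1] [221.  153.2] 85.3
scene handle 229 z 0.0623 [461.1 197.5] [38.3 76.7] 88.5
scene spare foot 268 z 0.0102 [ 445.1 -138.5] [89.9 50.9] 10.5
scene spare all 855 z 0.0334 [ 440.8 -140.3] [100.2  50.4] 12.6
scene spare upper 436 z 0.0618 [ 445.  -138.6] [107.2  35.3] 8.2
scene spare arm 276 z 0.0488 [ 512.2 -119.8] [98.6 32.6] 19.9
scene spare yel 51 z 0.0641 [ 411.6 -142.6] [23.3 33.4] 9.6
scene park yel 31 z 0.1237 [557.5 249.4] [20.  29.3] 29.8
scene park all 667 z 0.0972 [534.8 228.1] [174.2  54.9] 10.0
scene park arm 201 z 0.1082 [656.6 242.9] [94.4 33.8] 2.8
scene case 511 z 0.0195 [386.1  16.4] [56.5 91.9] 67.5
```

View pics/ortho.png

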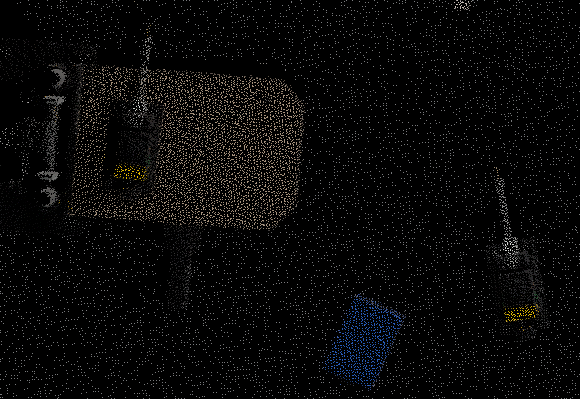

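```bash
python3 - <<'E'
from h import *
ld=lambda n:dict(np.load(f"pics/{n}0.npz"))
s=ld("scene");W=cloud(s)
c=cv2.resize(s["img"][90:220,340:440],None,fx=6,fy=4.6,interpolation=cv2.INTER_NEAREST);cv2.imwrite("pics/crop3.png",c)
yc=np.array([np.cos(np.radians(85.3)),np.sin(np.radians(85.3))])
for u in (386,390,394,398,402):
    print(u)
    for v in range(105,195,2):
        p=W[v,u]; print(v,np.round(p*1000).astype(int).tolist(),s["img"][v,u].sum(dtype=int),end="; ")
    print()
E
```

```text
386
105 [553, 354, 279] 98; 107 [561, 339, 282] 114; 109 [569, 325, 284] 97; 111 [572, 319, 282] 77; 113 [574, 316, 279] 90; 115 [575, 317, 273] 67; 117 [574, 318, 267] 250; 119 [333, 809, -6] 414; 121 [568, 333, 249] 266; 123 [573, 324, 248] 245; 125 [357, 766, -6] 402; 127 [367, 747, -2] 403; 129 [376, 731, -1] 386; 131 [380, 723, -4] 403; 133 [390, 704, 0] 408; 135 [394, 697, -4] 392; 137 [400, 687, -5] 395; 139 [409, 670, -2] 403; 141 [575, 329, 197] 296; 143 [578, 326, 194] 265; 145 [431, 630, 0] 361; 147 [435, 623, -3] 403; 149 [443, 609, -1] 406; 151 [447, 602, -4] 407; 153 [456, 584, 0] 398; 155 [460, 578, -3] 410; 157 [467, 565, -2] 401; 159 [472, 557, -4] 402; 161 [581, 330, 140] 265; 163 [583, 327, 136] 249; 165 [490, 522, -2] 410; 167 [496, 512, -2] 400; 169 [500, 505, -4] 400; 171 [504, 498, -6] 399; 173 [512, 483, -3] 394; 175 [517, 475, -4] 460; 177 [575, 353, 76] 335; 179 [582, 339, 80] 257; 181 [584, 337, 75] 249; 183 [589, 328, 75] 186; 185 [601, 303, 87] 113; 187 [600, 306, 79] 103; 189 [604, 301, 77] 157; 191 [630, 246, 113] 542; 193 [632, 243, 109] 397; 
390
105 
[... 3668 characters left out ...]
717, -4] 407; 139 [453, 703, -3] 405; 141 [458, 694, -5] 395; 143 [465, 680, -4] 396; 145 [475, 660, 1] 413; 147 [623, 325, 198] 285; 149 [626, 319, 196] 259; 151 [491, 630, -3] 328; 153 [627, 322, 183] 320; 155 [628, 320, 179] 317; 157 [630, 317, 175] 301; 159 [630, 320, 168] 307; 161 [630, 320, 162] 295; 163 [631, 320, 157] 292; 165 [632, 320, 151] 288; 167 [630, 325, 142] 304; 169 [633, 321, 139] 235; 171 [633, 322, 133] 297; 173 [630, 330, 121] 281; 175 [633, 325, 119] 283; 177 [633, 328, 111] 289; 179 [633, 329, 104] 291; 181 [633, 331, 97] 293; 183 [634, 331, 91] 372; 185 [634, 333, 83] 269; 187 [589, 440, -1] 240; 189 [644, 312, 87] 141; 191 [648, 305, 86] 101; 193 [650, 301, 83] 104;
```

View pics/crop3.png

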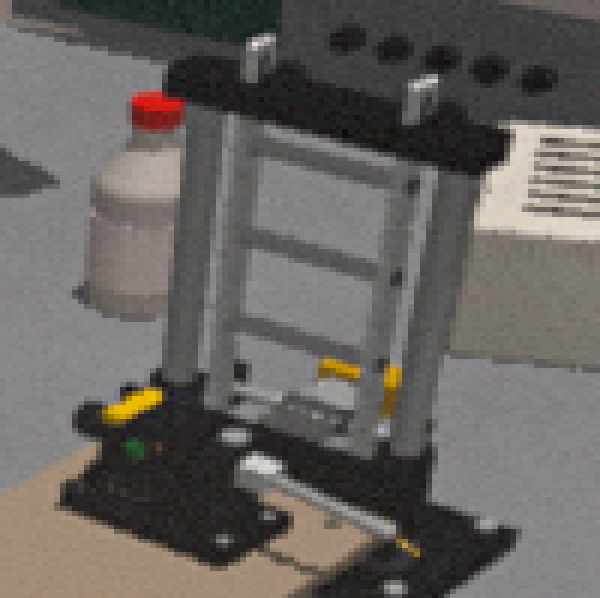

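Rung 1's top is at about 144 mm and the nose underside at about 70 mm, so the seat should be near 0.074, the pawl should reset near 0.088, and the next rung should start touching near 0.107. I'll aim for about 0.097 at the top. First move is to above the grip bar.

{"fn": "send_rows", "kwargs": {"fingers": [1, 1, 1, 1, 1, 1, 1, 1, 1, 1], "dp": [[10, -18, 0], [30, -50, 0], [50, -86, -5], [70, -122, -8], [90, -158, -12], [110, -194, -16], [130, -230, -20], [150, -264, -25], [170, -294, -28], [185, -320, -30]], "turn": [[0, 0, 0.02], [0, 0, 0.05], [0, 0, 0.09], [0, 0, 0.13], [0, 0, 0.17], [0, 0, 0.21], [0, 0, 0.25], [0, 0, 0.28], [0, 0, 0.3], [0, 0, 0.305]]}}

```text
time_s: 0.98
position: [0.421, 0.2564, 0.1914]
tcp_rot: [[-0.0, -0.997, 0.081], [-0.002, 0.081, 0.997], [-1.0, 0.0, -0.002]]
force: [0.4, -0.2, -0.7]
opening: 0.999
```

{"fn": "send_rows", "kwargs": {"fingers": [0.7, 0.7, 0.7, 0.7], "dp": [[15, -28, -10], [30, -48, -25], [35, -56, -40], [35, -56, -40]], "turn": [[0, 0, 0], [0, 0, 0], [0, 0, 0], [0, 0, 0]]}}

```text
time_s: 1.32
position: [0.4559, 0.198, 0.1493]
tcp_rot: [[-0.004, -0.996, 0.085], [-0.003, 0.085, 0.996], [-1.0, 0.004, -0.004]]
force: [-0.8, 0.1, -0.4]
opening: 0.783
```

```bash
cat >> h.py <<'E'
def tool_T(s):
    T=np.eye(4);T[:3,:3]=s["tcp_rot"];T[:3,3]=s["position"];return T
def wristshot(bot,name):
    s=bot.read_state();c=bot.capture("wrist");T=tool_T(s)@c["hand_eye"]
    cv2.imwrite(f"pics/{name}.png",c["img"]);np.savez(f"pics/{name}.npz",T=T,**c)
    return s,c,cloud(c,T)
E
python3 - <<'E'
from h import *; from rig import bot
s,c,W=wristshot(bot,"w1")
print(s["time_s"],np.round(s["position"],4),np.round(s["tcp_rot"],3).tolist(),s["force"])
for v in range(20,480,40): print(v,[np.round(W[v,u]*1000).astype(int).tolist() for u in (200,320,440)])
E
```

```text
1.3167 [0.4559 0.198  0.1493] [[-0.004, -0.996, 0.085], [-0.003, 0.085, 0.996], [-1.0, 0.004, -0.004]] [-0.80578326  0.07683598 -0.37187489]
20 [[290, 126, 0], [298, 215, 0], [306, 303, 0]]
60 [[318, 123, 2], [325, 212, 1], [333, 303, 0]]
100 [[346, 118, 1], [353, 210, 0], [361, 302, 0]]
140 [[375, 113, -1], [383, 208, 1], [391, 302, 0]]
180 [[406, 108, 1], [414, 205, 2], [423, 303, -2]]
220 [[439, 103, 1], [435, 203, 67], [455, 302, 0]]
260 [[473, 98, 0], [462, 201, 67], [490, 301, 1]]
300 [[441, 156, 179], [490, 198, 67], [522, 298, 12]]
340 [[447, 161, 199], [525, 195, 60], [451, 237, 204]]
380 [[462, 158, 198], [432, 201, 248], [433, 223, 249]]
420 [[428, 183, 262], [430, 201, 262], [432, 220, 261]]
460 [[428, 185, 270], [430, 201, 270], [431, 217, 270]]
```

View pics/w1.png

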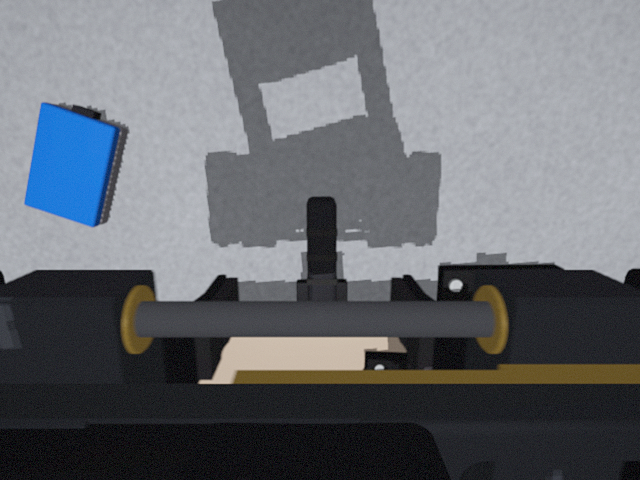

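The wrist view shows the grip bar centred between the fingers (columns 307–335, rows 195–290), with its centre at about (460, 201, 56) mm. I'll descend and close.

{"fn": "send_rows", "kwargs": {"fingers": [0.7, 0.7, 0.7, 0.7, 0.7, 0.7, 0.7], "dp": [[2, 3, -10], [2, 3, -40], [2, 3, -70], [2, 3, -95], [2, 3, -108], [2, 3, -112], [2, 3, -112]], "turn": [[0, 0, 0], [0, 0, 0], [0, 0, 0], [0, 0, 0], [0, 0, 0], [0, 0, 0], [0, 0, 0]]}}

```text
time_s: 1.95
position: [0.4564, 0.2032, 0.0375]
tcp_rot: [[-0.006, -0.997, 0.082], [-0.003, 0.082, 0.997], [-1.0, 0.006, -0.003]]
force: [0.4, 0.1, 1.0]
opening: 0.696
```

{"fn": "send_rows", "kwargs": {"fingers": [0.4, 0.3, 0.2, 0.15, 0.1, 0.1, 0.1, 0.1], "dp": [[0, 0, 0], [0, 0, 0], [0, 0, 0], [0, 0, 0], [0, 0, 0], [0, 0, 0], [0, 0, 0], [0, 0, 0]], "turn": [[0, 0, 0], [0, 0, 0], [0, 0, 0], [0, 0, 0], [0, 0, 0], [0, 0, 0], [0, 0, 0], [0, 0, 0]]}}

```text
time_s: 2.62
position: [0.4565, 0.2023, 0.0377]
tcp_rot: [[-0.006, -0.997, 0.08], [-0.004, 0.08, 0.997], [-1.0, 0.006, -0.005]]
force: [0.1, -5.2, 2.5]
opening: 0.229
```

{"fn": "send_rows", "kwargs": {"fingers": [0.1, 0.1, 0.1, 0.1, 0.1, 0.1, 0.1, 0.1, 0.1, 0.1], "dp": [[0, -1, 1], [0, -1, 3], [0, -1, 6], [0, -1, 11], [0, -1, 16], [0, -1, 21], [0, -1, 26], [0, -1, 31], [0, -1, 36], [0, -1, 40]], "turn": [[0, 0, 0], [0, 0, 0], [0, 0, 0], [0, 0, 0], [0, 0, 0], [0, 0, 0], [0, 0, 0], [0, 0, 0], [0, 0, 0], [0, 0, 0]]}}

```text
time_s: 3.45
position: [0.4564, 0.2022, 0.0769]
tcp_rot: [[-0.006, -0.997, 0.081], [-0.003, 0.081, 0.997], [-1.0, 0.006, -0.003]]
force: [2.0, 4.8, -11.7]
opening: 0.229
```

{"fn": "send_rows", "kwargs": {"fingers": [0.1, 0.1, 0.1, 0.1, 0.1, 0.1, 0.1, 0.1, 0.1, 0.1], "dp": [[0, 0, 4], [0, 0, 8], [0, 0, 12], [0, 0, 16], [0, 0, 20], [0, 0, 23], [0, 0, 26], [0, 0, 28], [0, 0, 29], [0, 0, 29]], "turn": [[0, 0, 0], [0, 0, 0], [0, 0, 0], [0, 0, 0], [0, 0, 0], [0, 0, 0], [0, 0, 0], [0, 0, 0], [0, 0, 0], [0, 0, 0]]}}

```text
time_s: 4.28
position: [0.4564, 0.2022, 0.1063]
tcp_rot: [[-0.006, -0.997, 0.081], [-0.003, 0.081, 0.997], [-1.0, 0.006, -0.003]]
force: [0.9, 2.8, -10.0]
opening: 0.22
```

```bash
python3 - <<'E'
from h import *; from rig import bot
s=bot.read_state();c=bot.capture("scene");np.savez("pics/scene1.npz",**c)
print(s["time_s"],np.round(s["position"],4),np.round(s["force"],1))
cv2.imwrite("pics/s1.png",cv2.resize(c["img"][80:240,290:450],None,fx=3.75,fy=3.75,interpolation=cv2.INTER_CUBIC))
E
```

```text
4.2833 [0.4564 0.2022 0.1063] [  0.9   2.8 -10. ]
```

View pics/s1.png

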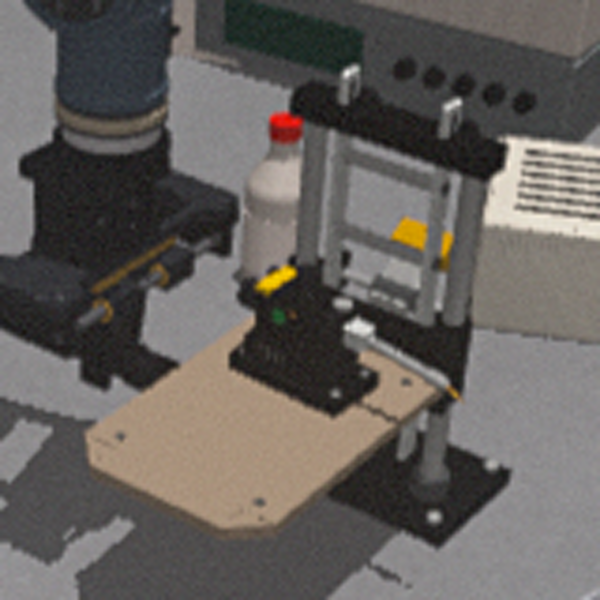

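The wing is at about 0.069 and the pawl is at rung 1, with the tail tipped. I'll keep raising.

{"fn": "send_rows", "kwargs": {"fingers": [0.1, 0.1, 0.1, 0.1, 0.1, 0.1, 0.1, 0.1], "dp": [[0, 0, 3], [0, 0, 7], [0, 0, 11], [0, 0, 15], [0, 0, 19], [0, 0, 22], [0, 0, 24], [0, 0, 24]], "turn": [[0, 0, 0], [0, 0, 0], [0, 0, 0], [0, 0, 0], [0, 0, 0], [0, 0, 0], [0, 0, 0], [0, 0, 0]]}}

```text
time_s: 5.0
position: [0.4564, 0.2022, 0.1309]
tcp_rot: [[-0.006, -0.997, 0.081], [-0.003, 0.081, 0.997], [-1.0, 0.005, -0.003]]
force: [2.4, 0.9, -8.3]
opening: 0.227
```

```bash
python3 - <<'E'
from h import *; from rig import bot
s=bot.read_state();c=bot.capture("scene");np.savez("pics/scene2.npz",**c)
print(s["time_s"],np.round(s["position"],4),np.round(s["force"],1))
cv2.imwrite("pics/s2.png",cv2.resize(c["img"][90:210,340:440],None,fx=6,fy=5,interpolation=cv2.INTER_CUBIC))
W=cloud(c)
for u in (386,390,394,398): print(u,[(v,np.round(W[v,u]*1000).astype(int).tolist()) for v in range(136,176,2) if W[v,u,1]<420])
E
```

```text
5.0 [0.4564 0.2022 0.1309] [ 2.4  0.9 -8.3]
386 [(136, [397, 693, -5]), (138, [407, 674, -1]), (140, [412, 665, -3]), (142, [576, 330, 194]), (144, [577, 327, 190]), (146, [564, 357, 166]), (148, [436, 623, -6]), (150, [445, 605, -2]), (152, [616, 252, 216]), (154, [618, 248, 213]), (156, [617, 252, 206]), (160, [627, 233, 207]), (162, [628, 233, 202]), (164, [629, 231, 198]), (166, [617, 258, 174]), (168, [604, 286, 150]), (170, [618, 258, 164]), (172, [622, 252, 162]), (174, [625, 247, 160])]
390 [(136, [410, 698, -3]), (138, [415, 688, -5]), (140, [421, 677, -6]), (142, [427, 666, -6]), (144, [590, 323, 196]), (146, [589, 327, 188]), (148, [581, 347, 171]), (150, [584, 340, 169]), (152, [590, 328, 171]), (154, [602, 305, 180]), (156, [603, 303, 176]), (158, [631, 246, 208]), (160, [633, 244, 204]), (162, [636, 237, 203]), (164, [637, 236, 199]), (166, [608, 300, 150]), (168, [613, 292, 150]), (170, [627, 261, 165]), (172, [630, 257, 163]), (174, [631, 256, 158])]
394 [(136, [421, 705, -2]), (138, [431, 686, 1]), (140, [432, 687, -6]), (142, [442, 666, -1]), (144, [598, 330, 196]), (146, [602, 323, 195]), (148, [589, 352, 171]), (150, [594, 344, 171]), (152, [600, 332, 172]), (154, [602, 328, 169]), (156, [614, 304, 179]), (158, [616, 301, 176]), (160, [617, 301, 170]), (162, [618, 299, 166]), (164, [646, 239, 200]), (166, [649, 234, 198]), (168, [622, 296, 151]), (170, [627, 286, 152]), (172, [630, 280, 151]), (174, [634, 273, 150])]
398 [(136, [433, 711, -2]), (138, [579, 392, 179]), (140, [581, 389, 175]), (142, [582, 388, 170]), (144, [590, 373, 173]), (146, [611, 327, 195]), (148, [613, 325, 191]), (150, [603, 348, 172]), (152, [607, 340, 171]), (154, [607, 342, 164]), (156, [622, 311, 179]), (158, [626, 303, 178]), (160, [626, 303, 172]), (162, [629, 299, 169]), (164, [628, 304, 161]), (166, [658, 236, 200]), (168, [661, 232, 198]), (170, [634, 293, 151]), (172, [638, 287, 150]), (174, [643, 276, 152])]
```

View pics/s2.png

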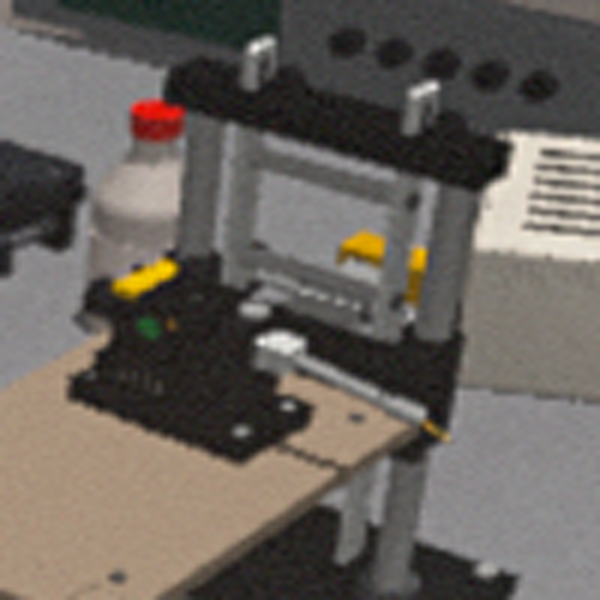

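The nose is level (171 mm at both ends) between rungs 1 and 2, so the pawl has reset at wing height 0.093. I'll lower slowly.

{"fn": "send_rows", "kwargs": {"fingers": [0.1, 0.1, 0.1, 0.1, 0.1], "dp": [[0, 0, -2], [0, 0, -5], [0, 0, -8], [0, 0, -10], [0, 0, -12]], "turn": [[0, 0, 0], [0, 0, 0], [0, 0, 0], [0, 0, 0], [0, 0, 0]]}}

```text
time_s: 5.47
position: [0.4564, 0.2022, 0.1182]
tcp_rot: [[-0.006, -0.997, 0.081], [-0.003, 0.081, 0.997], [-1.0, 0.006, -0.003]]
force: [2.1, 2.5, -8.5]
opening: 0.226
```

{"fn": "send_rows", "kwargs": {"fingers": [0.1, 0.1, 0.1], "dp": [[0, 0, -1], [0, 0, -2], [0, 0, -3]], "turn": [[0, 0, 0], [0, 0, 0], [0, 0, 0]]}}

```text
time_s: 5.72
position: [0.4564, 0.2022, 0.115]
tcp_rot: [[-0.006, -0.997, 0.081], [-0.003, 0.081, 0.997], [-1.0, 0.006, -0.003]]
force: [2.5, 2.2, -7.8]
opening: 0.226
```

{"fn": "send_rows", "kwargs": {"fingers": [0.1, 0.1, 0.1], "dp": [[0, 0, -1], [0, 0, -2], [0, 0, -2]], "turn": [[0, 0, 0], [0, 0, 0], [0, 0, 0]]}}

```text
time_s: 5.97
position: [0.4564, 0.2022, 0.1128]
tcp_rot: [[-0.006, -0.997, 0.081], [-0.003, 0.081, 0.997], [-1.0, 0.006, -0.003]]
force: [0.8, 1.8, -9.8]
opening: 0.226
```

{"fn": "send_rows", "kwargs": {"fingers": [0.1, 0.1, 0.1], "dp": [[0, 0, -1], [0, 0, -2], [0, 0, -2]], "turn": [[0, 0, 0], [0, 0, 0], [0, 0, 0]]}}

```text
time_s: 6.22
position: [0.4564, 0.2022, 0.1112]
tcp_rot: [[-0.006, -0.997, 0.081], [-0.003, 0.081, 0.997], [-1.0, 0.006, -0.003]]
force: [0.6, 1.5, -4.5]
opening: 0.229
```

{"fn": "send_rows", "kwargs": {"fingers": [0.1, 0.1, 0.1], "dp": [[0, 0, -0.5], [0, 0, -1], [0, 0, -1]], "turn": [[0, 0, 0], [0, 0, 0], [0, 0, 0]]}}

```text
time_s: 6.47
position: [0.4565, 0.2022, 0.111]
tcp_rot: [[-0.006, -0.997, 0.081], [-0.003, 0.081, 0.997], [-1.0, 0.005, -0.003]]
force: [-1.8, -0.1, 5.2]
opening: 0.226
```

The force went from -9 N to +5 N at 0.0735, which matches the predicted seat. I'll relax slightly and open.

{"fn": "send_rows", "kwargs": {"fingers": [0.1, 0.1], "dp": [[0, 0, 0], [0, 0, 0]], "turn": [[0, 0, 0], [0, 0, 0]]}}

```text
time_s: 6.63
position: [0.4564, 0.2022, 0.1111]
tcp_rot: [[-0.005, -0.997, 0.081], [-0.003, 0.081, 0.997], [-1.0, 0.005, -0.003]]
force: [0.7, 0.8, 1.3]
opening: 0.228
```

{"fn": "send_rows", "kwargs": {"fingers": [0.3, 0.4, 0.5, 0.6, 0.6], "dp": [[0, 0, 0], [0, 0, 0], [0, 0, 0], [0, 0, 0], [0, 0, 0]], "turn": [[0, 0, 0], [0, 0, 0], [0, 0, 0], [0, 0, 0], [0, 0, 0]]}}

```text
time_s: 7.05
position: [0.4564, 0.2021, 0.1111]
tcp_rot: [[-0.006, -0.997, 0.081], [-0.003, 0.081, 0.997], [-1.0, 0.005, -0.003]]
force: [0.0, -0.1, -0.5]
opening: 0.515
```

```bash
python3 - <<'E'
from h import *; from rig import bot
s=bot.read_state();c=bot.capture("scene");np.savez("pics/scene3.npz",**c)
print(s["time_s"],np.round(s["position"],4),np.round(s["force"],1),s["opening"])
cv2.imwrite("pics/s3.png",cv2.resize(c["img"][80:240,290:450],None,fx=3.75,fy=3.75,interpolation=cv2.INTER_CUBIC))
E
```

```text
7.05 [0.4564 0.2021 0.1111] [ 0.  -0.1 -0.5] 0.515367424101458
```

View pics/s3.png

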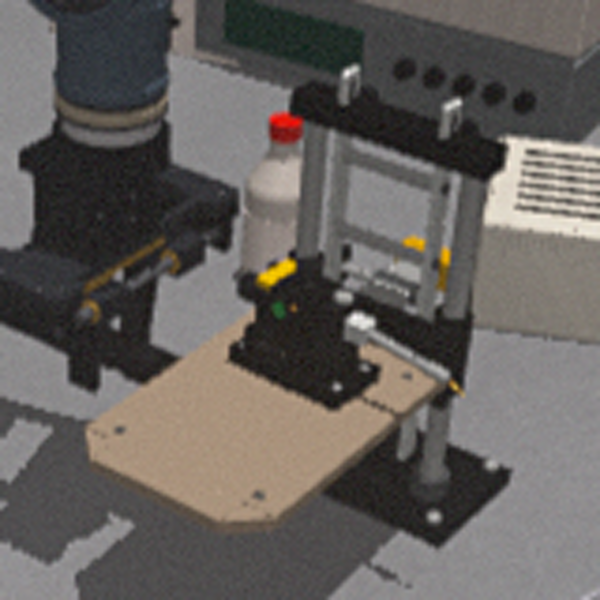

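The wing stands on the rung with the hand force at zero. Next I'll retreat up and look down on the wing to measure the parked unit.

{"fn": "send_rows", "kwargs": {"fingers": [0.6, 0.6, 0.7, 0.8, 0.9, 1, 1, 1, 1, 1], "dp": [[0, 0, 10], [0, 0, 40], [0, 0, 80], [0, 0, 120], [5, -5, 155], [30, -15, 185], [60, -25, 205], [95, -40, 209], [130, -50, 209], [155, -55, 209]], "turn": [[0, 0, 0], [0, 0, 0], [0, 0, 0], [0, 0, 0], [0, 0, 0], [0, 0, 0], [0, 0, 0], [0, 0, 0], [0, 0, 0], [0, 0, 0]]}}

```text
time_s: 7.93
position: [0.6143, 0.1455, 0.3221]
tcp_rot: [[-0.001, -0.997, 0.082], [-0.003, 0.082, 0.997], [-1.0, 0.001, -0.003]]
force: [0.4, -0.0, 0.0]
opening: 0.987
```

{"fn": "send_rows", "kwargs": {"fingers": [1, 1, 1, 1], "dp": [[20, -7, 0], [28, -8, 0], [28, -8, 0], [28, -8, 0]], "turn": [[0, 0, 0], [0, 0, 0], [0, 0, 0], [0, 0, 0]]}}

```text
time_s: 8.27
position: [0.6411, 0.1378, 0.3219]
tcp_rot: [[-0.003, -0.997, 0.082], [-0.003, 0.082, 0.997], [-1.0, 0.003, -0.003]]
force: [0.4, 0.6, -0.3]
opening: 1.007
```

```bash
python3 - <<'E'
from h import *; from rig import bot
s,c,W=wristshot(bot,"w2")
print(s["time_s"],np.round(s["position"],4),np.round(s["tcp_rot"],3).tolist())
E
```

```text
8.2667 [0.6411 0.1378 0.3219] [[-0.003, -0.997, 0.082], [-0.003, 0.082, 0.997], [-1.0, 0.003, -0.003]]
```

View pics/w2.png

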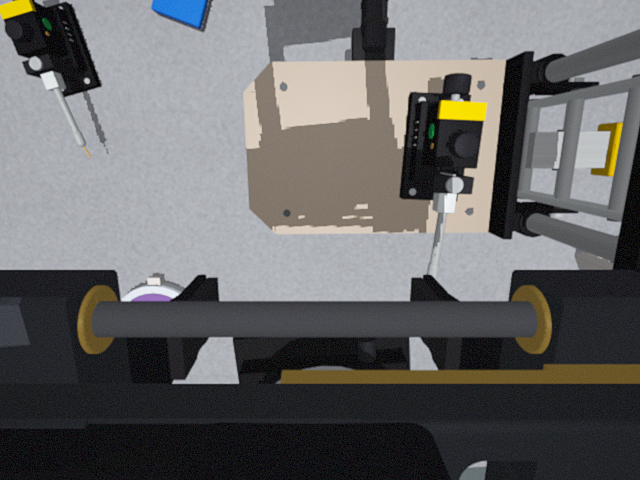

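```bash
python3 - <<'E'
from h import *
c=dict(np.load("pics/w2.npz"))
cv2.imwrite("pics/w2c.png",cv2.resize(c["img"][50:250,380:520],None,fx=4,fy=3,interpolation=cv2.INTER_CUBIC)) 
cv2.imwrite("pics/w2d.png",cv2.resize(c["img"][0:160,0:140],None,fx=4,fy=3.75,interpolation=cv2.INTER_CUBIC))
W=cloud(c,c["T"]);I=c["img"].astype(int)
m=(W[...,0]>.45)&(W[...,0]<.72)&(W[...,1]>.03)&(W[...,1]<.32)&(W[...,2]>.12)&(W[...,2]<.138)&(I[...,2]-I[...,0]>12)
r=cv2.minAreaRect((W[m][:,:2]*1000).astype(np.float32));print(r,np.median(W[m][:,2]))
E
```

```text
((580.6700439453125, 193.03799438476562), (224.89854431152344, 151.37452697753906), 85.80619812011719) 0.13349284559173819
```

View pics/w2c.png

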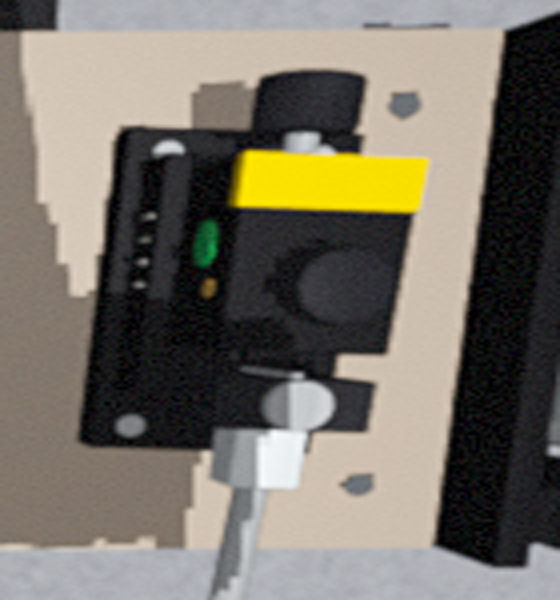

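View pics/w2d.png

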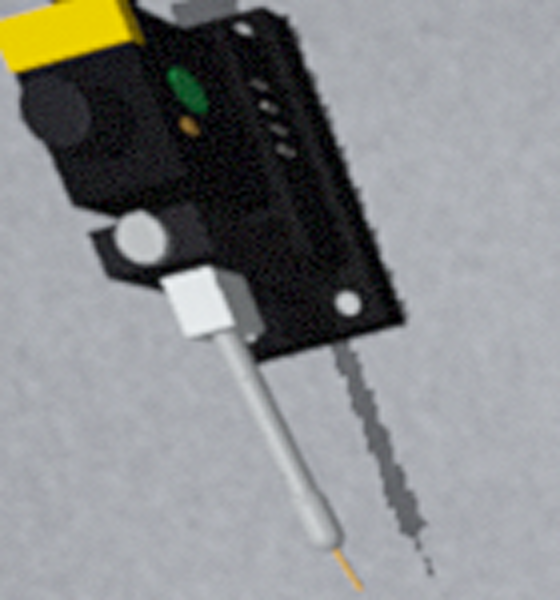

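```bash
python3 - <<'E'
from h import *
c=dict(np.load("pics/w2.npz"));T=c["T"];K=c["mtx"]
def P(u,v,z):
    d=T[:3,:3]@np.array([(u-K[0,2])/K[0,0],-(v-K[1,2])/K[1,1],-1.]);o=T[:3,3]
    return (o+d*(z-o[2])/d[2])*1000
def ang(a,b): return np.degrees(np.arctan2(b[1]-a[1],b[0]-a[0]))
for nm,uvs in {"park":((410.5,93.3,.1335),(401.2,196.5,.1335),(433,199.3,.1455)),"spare":((71.2,3.2,.0),(101.2,84.8,0),(63.8,96.5,.006))}.items():
    a,b,f=[P(*q) for q in uvs];print(nm,np.round([a,b,f],1).tolist(),"len",np.linalg.norm(b-a),"yaw side",ang(a,b),"yaw front",ang(b,f))
# wing corners
for q in ((272,62),(505,60),(490,234),(274,234),(245,95),(250,212)): print(q,np.round(P(*q,.1335),1))
E
```

```text
park [[535.1, 228.9, 133.5], [623.8, 218.4, 133.5], [627.0, 244.0, 145.5]] len 89.33072511548079 yaw side -6.72886546951443 yaw front 83.00238573565578
spare [[391.8, -120.6, 0.0], [480.0, -105.3, 0.0], [490.2, -149.3, 6.0]] len 89.52930297614037 yaw side 9.812678159332533 yaw front -76.88524617291107
(272, 62) [500.3 112.2 133.5]
(505, 60) [515.2 309.2 133.5]
(490, 234) [666.1 300.9 133.5]
(274, 234) [649.5  97.7 133.5]
(245, 95) [524.6  86.  133.5]
(250, 212) [626.8  77.7 133.5]
```

The wrist view gives the parked foot edge from (535,229) to (624,218), so its origin is about (582,248.5) with yaw -6.8°. The spare's origin is about (440,-137.5) with yaw about 10°. I'll go above the spare for a check.

{"fn": "send_rows", "kwargs": {"fingers": [1, 1, 1, 1, 1, 1, 1, 1, 1, 1], "dp": [[-10, -18, -2], [-26, -48, -10], [-43, -80, -25], [-60, -112, -40], [-78, -144, -55], [-96, -176, -72], [-114, -210, -88], [-132, -242, -104], [-146, -268, -117], [-151, -277, -122]], "turn": [[0, 0, 0.02], [0, 0, 0.05], [0, 0, 0.08], [0, 0, 0.11], [0, 0, 0.14], [0, 0, 0.17], [0, 0, 0.2], [0, 0, 0.23], [0, 0, 0.253], [0, 0, 0.253]]}}

```text
time_s: 9.15
position: [0.4856, -0.1398, 0.199]
tcp_rot: [[-0.007, -0.986, -0.169], [-0.003, -0.169, 0.986], [-1.0, 0.007, -0.002]]
force: [-0.4, -0.1, -0.0]
opening: 1.002
```

{"fn": "send_rows", "kwargs": {"fingers": [0.75, 0.75], "dp": [[0, 0, 0], [0, 0, 0]], "turn": [[0, 0, 0], [0, 0, 0]]}}

```text
time_s: 9.32
position: [0.4847, -0.1388, 0.1993]
tcp_rot: [[-0.008, -0.986, -0.168], [-0.002, -0.168, 0.986], [-1.0, 0.008, -0.0]]
force: [0.2, 0.0, -0.4]
opening: 0.917
```

```bash
python3 - <<'E'
from h import *; from rig import bot
s,c,W=wristshot(bot,"w3")
print(s["time_s"],np.round(s["position"],4),np.round(s["tcp_rot"],3).tolist())
E
```

```text
9.3167 [ 0.4847 -0.1388  0.1993] [[-0.008, -0.986, -0.168], [-0.002, -0.168, 0.986], [-1.0, 0.008, -0.0]]
```

View pics/w3.png

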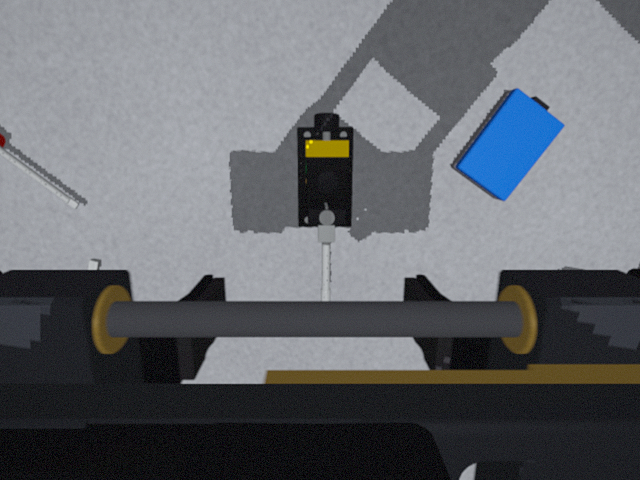

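```bash
python3 - <<'E'
from h import *
c=dict(np.load("pics/w3.npz"));T=c["T"];K=c["mtx"]
cv2.imwrite("pics/w3c.png",cv2.resize(c["img"][100:250,270:380],None,fx=5,fy=4,interpolation=cv2.INTER_CUBIC))
def P(u,v,z):
    d=T[:3,:3]@np.array([(u-K[0,2])/K[0,0],-(v-K[1,2])/K[1,1],-1.]);o=T[:3,3]
    return (o+d*(z-o[2])/d[2])*1000
for q in ((306,157.5,.066),(350,157.5,.066),(298,128,.012),(354,128,.012),(297.5,227,.012),(352.5,227,.012)): print(q,np.round(P(*q),1))
W=cloud(c,T); m=(W[...,0]>.36)&(W[...,0]<.52)&(W[...,1]>-.19)&(W[...,1]<-.08)&(W[...,2]>.06)&(W[...,2]<.072)
print(cv2.minAreaRect((W[m][:,:2]*1000).astype(np.float32)),m.sum())
E
```

```text
(306, 157.5, 0.066) [ 425.8 -155.5   66. ]
(350, 157.5, 0.066) [ 420.2 -122.6   66. ]
(298, 128, 0.012) [ 403.  -167.6   12. ]
(354, 128, 0.012) [ 394.8 -118.9   12. ]
(297.5, 227, 0.012) [ 491.  -154.1   12. ]
(352.5, 227, 0.012) [ 482.3 -103.2   12. ]
((442.3238220214844, -136.1212921142578), (64.47015380859375, 31.987125396728516), 10.641879081726074) 2686
```

View pics/w3c.png

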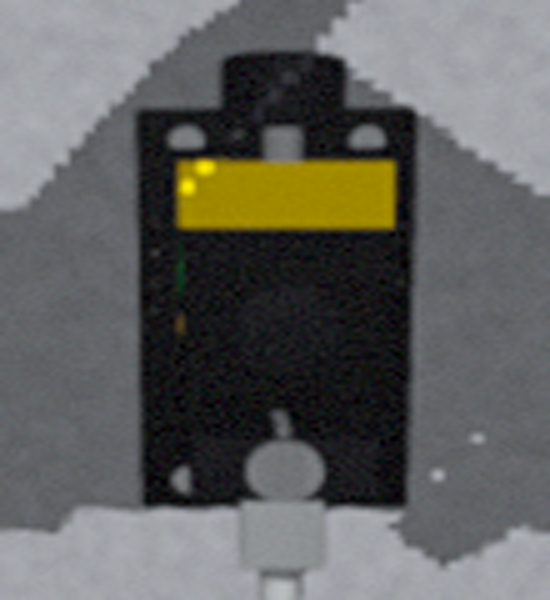

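The wrist view has the spare centred and aligned: foot columns 298–354, rows 128–227, origin (442.8,-136), yaw 9.7°. I'll approach the grasp.

{"fn": "send_rows", "kwargs": {"fingers": [0.75, 0.75, 0.75, 0.75, 0.75, 0.75, 0.75, 0.75, 0.75, 0.75], "dp": [[-15, 0, -10], [-35, 1, -30], [-50, 1, -50], [-51, 1, -70], [-51, 1, -95], [-51, 1, -120], [-51, 1, -142], [-51, 1, -157], [-51, 1, -165], [-51, 1, -166]], "turn": [[0, -0.004, 0], [0, -0.008, 0], [0, -0.008, 0], [0, -0.008, 0], [0, -0.008, 0], [0, -0.008, 0], [0, -0.008, 0], [0, -0.008, 0], [0, -0.008, 0], [0, -0.008, 0]]}}

```text
time_s: 10.2
position: [0.4353, -0.1364, 0.033]
tcp_rot: [[0.001, -0.985, -0.171], [-0.002, -0.171, 0.985], [-1.0, -0.001, -0.002]]
force: [-0.7, 0.7, 0.8]
opening: 0.749
```

{"fn": "send_rows", "kwargs": {"fingers": [0.6, 0.5, 0.4, 0.3, 0.25, 0.25, 0.25, 0.25], "dp": [[0, 0, 0], [0, 0, 0], [0, 0, 0], [0, 0, 0], [0, 0, 0], [0, 0, 0], [0, 0, 0], [0, 0, 0]], "turn": [[0, 0, 0], [0, 0, 0], [0, 0, 0], [0, 0, 0], [0, 0, 0], [0, 0, 0], [0, 0, 0], [0, 0, 0]]}}

```text
time_s: 10.87
position: [0.4357, -0.1368, 0.0334]
tcp_rot: [[0.002, -0.985, -0.171], [-0.002, -0.171, 0.985], [-1.0, -0.002, -0.003]]
force: [-0.4, -0.4, 5.0]
opening: 0.367
```

{"fn": "send_rows", "kwargs": {"fingers": [0.25, 0.25, 0.25, 0.25, 0.25, 0.25, 0.25, 0.25], "dp": [[0, 0, 2], [0, 0, 8], [0, 0, 20], [0, 0, 45], [0, 0, 75], [0, 0, 110], [0, 0, 145], [0, 0, 170]], "turn": [[0, 0, 0], [0, 0, 0], [0, 0, 0], [0, 0, 0], [0, 0, 0], [0, 0, 0], [0, 0, 0], [0, 0, 0]]}}

```text
time_s: 11.53
position: [0.4355, -0.1366, 0.2059]
tcp_rot: [[0.004, -0.985, -0.171], [-0.003, -0.171, 0.985], [-1.0, -0.003, -0.004]]
force: [-0.2, -0.9, -3.4]
opening: 0.366
```

```bash
python3 - <<'E'
from h import *; from rig import bot
s,c,W=wristshot(bot,"w4")
print(s["time_s"],np.round(s["position"],4),np.round(s["tcp_rot"],3).tolist(),np.round(s["force"],1),s["opening"])
c=bot.capture("scene");cv2.imwrite("pics/s4.png",c["img"])
E
```

```text
11.5333 [ 0.4355 -0.1366  0.2059] [[0.004, -0.985, -0.171], [-0.003, -0.171, 0.985], [-1.0, -0.003, -0.004]] [-0.2 -0.9 -3.4] 0.36604519685851494
```

View pics/s4.png

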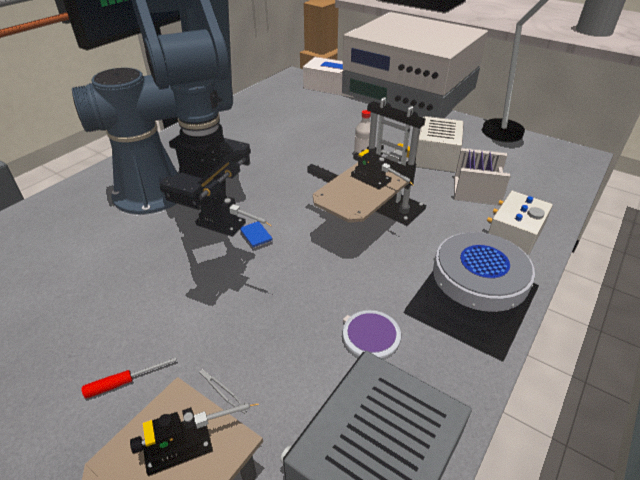

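View pics/w4.png

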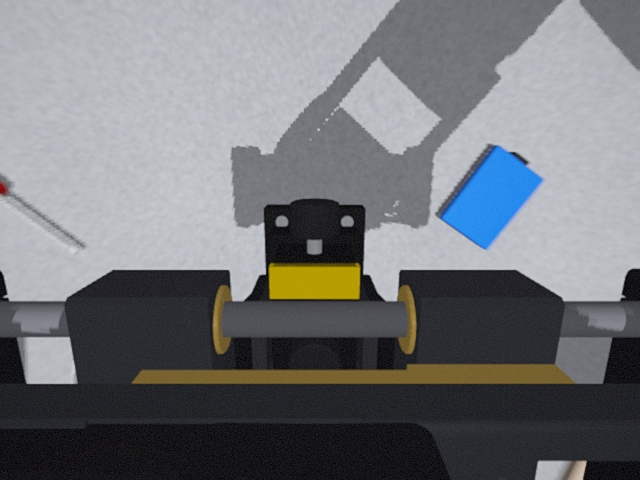

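The unit is lifted level and square in the grip. Now carrying it to above the target.

{"fn": "send_rows", "kwargs": {"fingers": [0.25, 0.25, 0.25, 0.25, 0.25, 0.25, 0.25, 0.25, 0.25, 0.25], "dp": [[4, 8, 4], [12, 26, 10], [24, 52, 14], [36, 82, 16], [50, 112, 16], [64, 142, 16], [77, 172, 16], [90, 202, 16], [102, 232, 16], [112, 255, 16]], "turn": [[0, 0, -0.01], [0, 0, -0.03], [0, 0, -0.06], [0, 0, -0.1], [0, 0, -0.14], [0, 0, -0.18], [0, 0, -0.22], [0, 0, -0.25], [0, 0, -0.28], [0, 0, -0.29]]}}

```text
time_s: 12.47
position: [0.5485, 0.1196, 0.2208]
tcp_rot: [[0.003, -0.993, 0.118], [-0.009, 0.118, 0.993], [-1.0, -0.004, -0.009]]
force: [0.1, -0.3, -2.9]
opening: 0.365
```

{"fn": "send_rows", "kwargs": {"fingers": [0.25, 0.25, 0.25, 0.25, 0.25], "dp": [[9, 22, 0], [15, 36, 0], [18, 44, 0], [18, 46, 0], [18, 46, 0]], "turn": [[0, 0, 0], [0, 0, 0], [0, 0, 0], [0, 0, 0], [0, 0, 0]]}}

```text
time_s: 12.88
position: [0.5656, 0.1652, 0.2199]
tcp_rot: [[0.001, -0.993, 0.118], [-0.01, 0.118, 0.993], [-1.0, -0.002, -0.01]]
force: [-0.7, 0.1, -3.1]
opening: 0.364
```

```bash
python3 - <<'E'
from h import *; from rig import bot
s,c,W=wristshot(bot,"w5")
print(s["time_s"],np.round(s["position"],4),np.round(s["tcp_rot"],3).tolist(),np.round(s["force"],1),s["opening"])
c=bot.capture("scene");cv2.imwrite("pics/s5.png",cv2.resize(c["img"][80:260,270:450],None,fx=3.3,fy=3.3,interpolation=cv2.INTER_CUBIC))
E
```

```text
12.8833 [0.5656 0.1652 0.2199] [[0.001, -0.993, 0.118], [-0.01, 0.118, 0.993], [-1.0, -0.002, -0.01]] [-0.7  0.1 -3.1] 0.3638952393326671
```

View pics/s5.png

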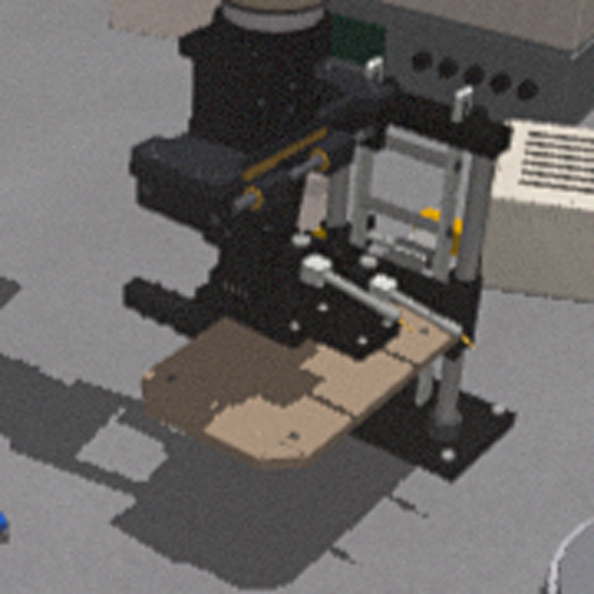

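View pics/w5.png

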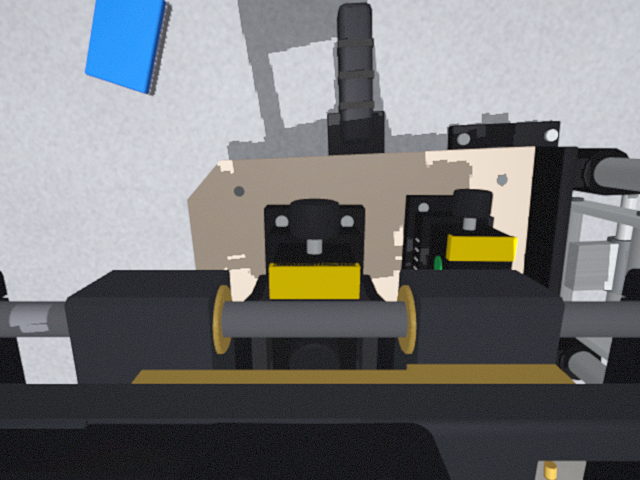

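```bash
python3 - <<'E'
from h import *
c=dict(np.load("pics/w5.npz"));T=c["T"];K=c["mtx"]
cv2.imwrite("pics/w5c.png",cv2.resize(c["img"][180:290,250:530],None,fx=2.8,fy=4,interpolation=cv2.INTER_CUBIC))
def P(u,v,z):
    d=T[:3,:3]@np.array([(u-K[0,2])/K[0,0],-(v-K[1,2])/K[1,1],-1.]);o=T[:3,3]
    return (o+d*(z-o[2])/d[2])*1000
a=P(265,206.5,.1985);b=P(365,206.5,.1985);print(a,b,np.linalg.norm(a-b))
for q in ((406.5,195.5,.1455),(405,195.5,.1335),(402.5,270,.1335),(440,195.5,.1455)):print(q,P(*q))
W=cloud(c,T)
for v in (195,197,200,205,210):
  print(v,[ (u,np.round(W[v,u]*1000).astype(int).tolist()) for u in (270,300,350,360,402,404,406,408,410,415,440)])
E
```

```text
[523.85397763 145.20984982 198.5       ] [529.49642543 193.46940742 198.5       ] 48.58829197819113
(406.5, 195.5, 0.1455) [534.47372876 225.18491745 145.5       ]
(405, 195.5, 0.1335) [536.1659434  226.80900298 133.5       ]
(402.5, 270, 0.1335) [586.96279038 222.07798652 133.5       ]
(440, 195.5, 0.1455) [536.88484646 245.75458956 145.5       ]
195 [(270, [526, 139, 134]), (300, [528, 159, 134]), (350, [532, 191, 134]), (360, [533, 198, 133]), (402, [536, 225, 134]), (404, [536, 226, 134]), (406, [536, 228, 132]), (408, [535, 228, 138]), (410, [536, 229, 137]), (415, [536, 232, 137]), (440, [538, 249, 135])]
197 [(270, [527, 139, 134]), (300, [529, 159, 134]), (350, [533, 191, 134]), (360, [534, 197, 135]), (402, [537, 225, 133]), (404, [537, 226, 134]), (406, [537, 227, 134]), (408, [536, 227, 139]), (410, [536, 227, 145]), (415, [536, 230, 145]), (440, [538, 246, 145])]
200 [(270, [529, 139, 133]), (300, [519, 165, 230]), (350, [535, 191, 134]), (360, [536, 198, 133]), (402, [539, 225, 133]), (404, [539, 226, 133]), (406, [539, 227, 135]), (408, [538, 227, 140]), (410, [538, 227, 145]), (415, [538, 230, 146]), (440, [539, 245, 147])]
205 [(270, [525, 147, 190]), (300, [519, 165, 239]), (350, [529, 187, 189]), (360, [530, 192, 191]), (402, [542, 225, 133]), (404, [542, 226, 133]), (406, [542, 227, 136]), (408, [541, 227, 141]), (410, [541, 227, 146]), (415, [541, 230, 145]), (440, [543, 246, 145])]
210 [(270, [526, 148, 200]), (300, [521, 165, 240]), (350, [530, 186, 198]), (360, [531, 191, 198]), (402, [546, 224, 133]), (404, [546, 226, 134]), (406, [545, 226, 138]), (408, [544, 226, 144]), (410, [544, 227, 145]), (415, [544, 230, 145]), (440, [546, 245, 146])]
```

View pics/w5c.png

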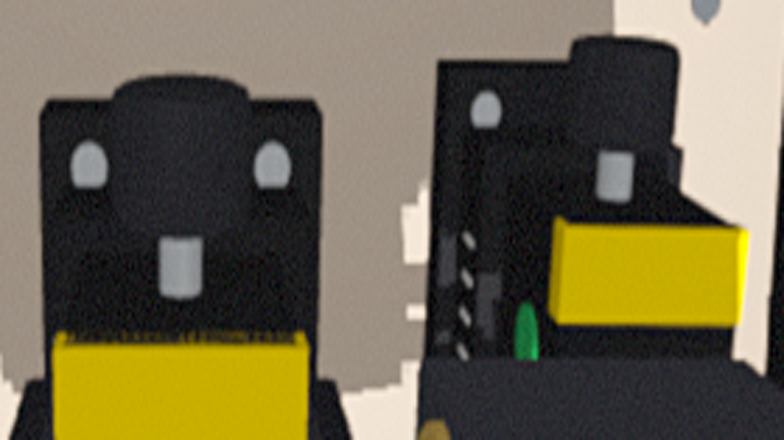

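The carried rear edge and the parked rear edge are parallel in the image. The gap is now about 33 mm with about 1 mm offset along the arm, so I'll correct by (+1.4,+3.4) and descend.

{"fn": "send_rows", "kwargs": {"fingers": [0.25, 0.25, 0.25, 0.25, 0.25, 0.25, 0.25, 0.25, 0.25], "dp": [[0.7, 1.7, -2], [1.4, 3.4, -6], [1.4, 3.4, -13], [1.4, 3.4, -22], [1.4, 3.4, -31], [1.4, 3.4, -38], [1.4, 3.4, -43], [1.4, 3.4, -46], [1.4, 3.4, -47]], "turn": [[0.003, 0, 0], [0.007, 0, 0], [0.007, 0, 0], [0.007, 0, 0], [0.007, 0, 0], [0.007, 0, 0], [0.007, 0, 0], [0.007, 0, 0], [0.007, 0, 0]]}}

```text
time_s: 13.73
position: [0.5668, 0.1677, 0.1725]
tcp_rot: [[0.0, -0.993, 0.119], [-0.003, 0.119, 0.993], [-1.0, -0.0, -0.003]]
force: [0.4, 0.8, -4.3]
opening: 0.364
```

```bash
python3 - <<'E'
from h import *; from rig import bot
s,c,W=wristshot(bot,"w6")
print(s["time_s"],np.round(s["position"],4),np.round(s["tcp_rot"],3).tolist(),np.round(s["force"],1),s["opening"])
cv2.imwrite("pics/w6c.png",cv2.resize(c["img"][180:290,250:530],None,fx=2.8,fy=4,interpolation=cv2.INTER_CUBIC))
E
```

```text
13.7333 [0.5668 0.1677 0.1725] [[0.0, -0.993, 0.119], [-0.003, 0.119, 0.993], [-1.0, -0.0, -0.003]] [ 0.4  0.8 -4.3] 0.3643260149920953
```

View pics/w6c.png

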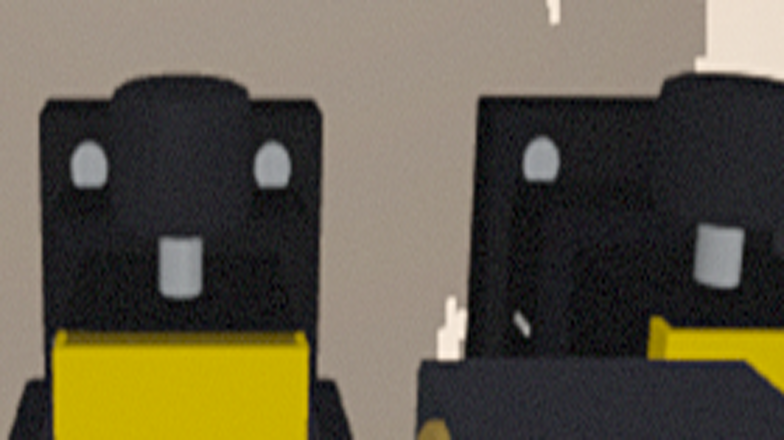

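```bash
python3 - <<'E'
from h import *
c=dict(np.load("pics/w6.npz"));T=c["T"];W=cloud(c,T)
th=np.radians(-6.8);X=np.array([np.cos(th),np.sin(th)]);Y=np.array([-X[1],X[0]])
A=np.stack([W[...,:2]@X,W[...,:2]@Y,W[...,2]],-1)*1000
for v in (212,220,230,245): print(v,[(u,np.round(A[v,u],1).tolist()) for u in (264,266,268,360,362,364,366,414,416,418,420,422,424,426,428,432)])
for lo,hi,n in((258,372,"carried"),(412,480,"parked")):
    m=np.zeros(W.shape[:2],bool);m[195:268,lo:hi]=True
    z0=151 if n=="carried" else 145.5
    m&=abs(A[...,2]-z0)<3
    q=A[m];print(n,m.sum(),"x min",np.percentile(q[:,0],[.5,2]),"y",np.percentile(q[:,1],[.5,2,98,99.5]),np.median(q[:,2]))
    # yaw of rear edge and side edge
    pts=[(u,A[195:268,u][m[195:268,u]][:,0].min()) for u in range(lo,hi) if m[195:268,u].sum()>5]
    print(np.round(pts[::6],1).tolist())
    e=[]
    for v in range(210,262):
        a=A[v][m[v]]
        if len(a)>3: e.append((np.median(a[:,0]),a[:,1].min(),a[:,1].max()))
    e=np.array(e);print("side yaw rel", np.degrees(np.polyfit(e[:,0],e[:,1],1)[0]),np.degrees(np.polyfit(e[:,0],e[:,2],1)[0]))
E
```

```text
212 [(264, [506.4, 208.6, 151.8]), (266, [506.4, 209.5, 151.4]), (268, [506.5, 210.4, 150.8]), (360, [506.5, 255.3, 151.3]), (362, [506.3, 256.2, 152.1]), (364, [506.4, 257.2, 151.5]), (366, [509.3, 260.5, 134.3]), (414, [509.6, 286.6, 132.3]), (416, [509.5, 287.5, 133.0]), (418, [509.4, 288.3, 133.8]), (420, [509.1, 288.8, 135.7]), (422, [508.4, 288.8, 139.5]), (424, [508.1, 289.2, 141.7]), (426, [507.4, 289.0, 145.9]), (428, [507.5, 290.3, 145.1]), (432, [507.6, 292.4, 144.7])]
220 [(264, [510.7, 208.2, 150.0]), (266, [510.6, 209.3, 150.3]), (268, [510.3, 210.4, 151.7]), (360, [510.4, 255.4, 151.4]), (362, [510.2, 256.3, 152.2]), (364, [510.4, 257.4, 151.1]), (366, [513.7, 260.7, 133.9]), (414, [513.6, 286.3, 134.5]), (416, [513.8, 287.6, 133.4]), (418, [513.8, 288.7, 133.5]), (420, [513.2, 288.9, 136.7]), (422, [512.5, 288.9, 140.3]), (424, [511.8, 288.9, 143.9]), (426, [511.5, 289.4, 145.5]), (428, [511.6, 290.6, 144.9]), (432, [511.7, 292.8, 144.5])]
230 [(264, [519.3, 205.8, 133.4]), (266, [515.4, 209.2, 151.3]), (268, [515.4, 210.2, 151.4]), (360, [515.5, 255.6, 150.7]), (362,
[... 795 characters left out ...]
91.4, 145.6]), (432, [524.2, 293.1, 146.7])]
carried 1359 x min [504.19634999 504.33486739] y [208.22432865 208.47117179 257.86904066 258.1036518 ] 151.2822631192842
[[264.0, 504.6], [270.0, 504.1], [276.0, 504.2], [282.0, 504.4], [288.0, 504.4], [344.0, 504.4], [350.0, 504.3], [356.0, 504.3], [362.0, 504.2]]
side yaw rel -0.005567069706567262 0.11745873861917765
parked 1577 x min [504.56611711 504.77155986] y [288.62389065 288.81408565 315.46083372 316.15100916] 145.43917371092604
[[421.0, 523.6], [427.0, 504.6], [433.0, 504.5], [439.0, 504.8], [445.0, 504.6], [451.0, 504.6], [457.0, 504.7], [463.0, 504.8], [469.0, 504.7], [475.0, 504.7]]
side yaw rel -0.19729453725569598 -61.71491962906582
```

The depth check gives a gap of 30.9 mm, fronts in line to 0.4 mm and yaw matched within 0.3°, with 5.7 mm left to the wing. I'll set it down slowly.

{"fn": "send_rows", "kwargs": {"fingers": [0.25, 0.25, 0.25, 0.25, 0.25], "dp": [[0.4, 0.8, -1], [0.4, 0.8, -2.5], [0.4, 0.8, -3.5], [0.4, 0.8, -4.3], [0.4, 0.8, -4.6]], "turn": [[0, 0, 0], [0, 0, 0], [0, 0, 0], [0, 0, 0], [0, 0, 0]]}}

```text
time_s: 14.2
position: [0.5674, 0.1686, 0.1683]
tcp_rot: [[0.001, -0.993, 0.119], [-0.003, 0.119, 0.993], [-1.0, -0.001, -0.003]]
force: [-1.0, 0.6, -2.8]
opening: 0.365
```

{"fn": "send_rows", "kwargs": {"fingers": [0.25, 0.25, 0.25], "dp": [[0, 0, -0.5], [0, 0, -0.8], [0, 0, -0.8]], "turn": [[0, 0, 0], [0, 0, 0], [0, 0, 0]]}}

```text
time_s: 14.45
position: [0.5674, 0.1685, 0.1675]
tcp_rot: [[0.001, -0.993, 0.119], [-0.003, 0.119, 0.993], [-1.0, -0.001, -0.003]]
force: [-0.1, 0.7, -3.8]
opening: 0.364
```

{"fn": "send_rows", "kwargs": {"fingers": [0.25, 0.25, 0.25], "dp": [[0, 0, -0.4], [0, 0, -0.8], [0, 0, -0.8]], "turn": [[0, 0, 0], [0, 0, 0], [0, 0, 0]]}}

```text
time_s: 14.7
position: [0.5675, 0.1686, 0.1668]
tcp_rot: [[0.001, -0.993, 0.119], [-0.003, 0.119, 0.993], [-1.0, -0.001, -0.003]]
force: [-0.6, -1.1, -2.2]
opening: 0.368
```

{"fn": "send_rows", "kwargs": {"fingers": [0.25, 0.25, 0.25], "dp": [[0, 0, -0.3], [0, 0, -0.5], [0, 0, -0.5]], "turn": [[0, 0, 0], [0, 0, 0], [0, 0, 0]]}}

```text
time_s: 14.95
position: [0.5675, 0.1686, 0.1668]
tcp_rot: [[0.001, -0.993, 0.119], [-0.003, 0.119, 0.993], [-1.0, -0.002, -0.003]]
force: [-1.5, -0.2, 1.6]
opening: 0.368
```

The weight is off at z=0.1668, as predicted. I'll release and rise straight up.

{"fn": "send_rows", "kwargs": {"fingers": [0.4, 0.43, 0.46, 0.5, 0.52, 0.52], "dp": [[0, 0, 0], [0, 0, 0], [0, 0, 0], [0, 0, 0], [0, 0, 0], [0, 0, 0]], "turn": [[0, 0, 0], [0, 0, 0], [0, 0, 0], [0, 0, 0], [0, 0, 0], [0, 0, 0]]}}

```text
time_s: 15.45
position: [0.5676, 0.1686, 0.1668]
tcp_rot: [[0.001, -0.993, 0.119], [-0.003, 0.119, 0.993], [-1.0, -0.002, -0.003]]
force: [-0.2, -0.3, 0.6]
opening: 0.514
```

{"fn": "send_rows", "kwargs": {"fingers": [0.52, 0.52, 0.52, 0.52, 0.52, 0.52, 0.52, 0.52, 0.52], "dp": [[0, 0, 3], [0, 0, 12], [0, 0, 30], [0, 0, 55], [0, 0, 85], [0, 0, 115], [20, -10, 145], [50, -22, 155], [70, -30, 155]], "turn": [[0, 0, 0], [0, 0, 0], [0, 0, 0], [0, 0, 0], [0, 0, 0], [0, 0, 0], [0, 0, 0], [0, 0, 0], [0, 0, 0]]}}

```text
time_s: 16.2
position: [0.6414, 0.138, 0.328]
tcp_rot: [[0.013, -0.993, 0.119], [-0.003, 0.119, 0.993], [-1.0, -0.014, -0.001]]
force: [0.9, 0.3, 0.9]
opening: 0.52
```

```bash
python3 - <<'E'
from h import *; from rig import bot
s,c,W=wristshot(bot,"w7")
print(s["time_s"],np.round(s["position"],4),np.round(s["force"],1),s["opening"])
for n in("scene","top"):
    d=bot.capture(n);np.savez(f"pics/{n}7.npz",**d);cv2.imwrite(f"pics/{n}7.png",d["img"])
E
```

```text
16.2 [0.6414 0.138  0.328 ] [0.9 0.3 0.9] 0.520069431754989
```

View pics/w7.png

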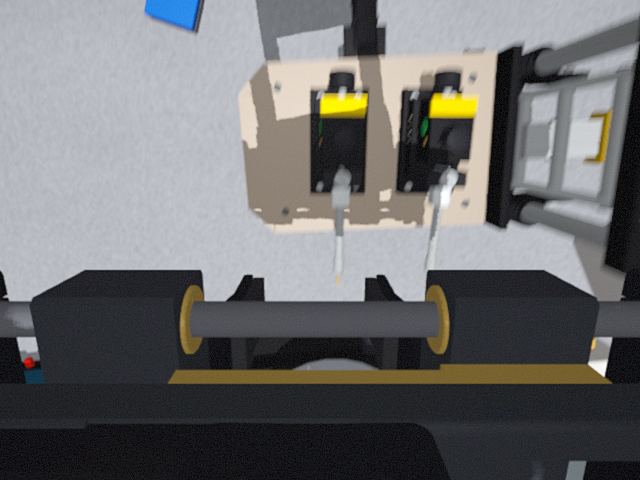

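View pics/scene7.png

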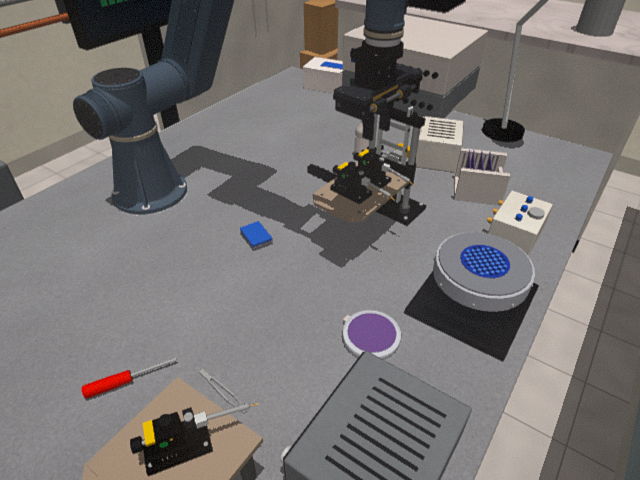

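Both units stand on the wing with fronts on rows 192 and 192, rears on rows 90 and 90. I'll let the arm settle and measure.

{"fn": "send_rows", "kwargs": {"fingers": [0.52, 0.52, 0.52, 0.52], "dp": [[0, 0, 5], [0, 0, 5], [0, 0, 5], [0, 0, 5]], "turn": [[0, 0, 0], [0, 0, 0], [0, 0, 0], [0, 0, 0]]}}

```text
time_s: 16.68
position: [0.6378, 0.1382, 0.3276]
tcp_rot: [[0.002, -0.993, 0.12], [-0.003, 0.12, 0.993], [-1.0, -0.002, -0.002]]
force: [-0.4, -0.2, -0.2]
opening: 0.518
```

```bash
python3 - <<'E'
from h import *; from rig import bot
s,c,W=wristshot(bot,"w8")
print(s["time_s"],np.round(s["position"],4),np.round(s["force"],1))
th=np.radians(-6.8);X=np.array([np.cos(th),np.sin(th)]);Y=np.array([-X[1],X[0]])
A=np.stack([W[...,:2]@X,W[...,:2]@Y,W[...,2]],-1)*1000
for n,y0,y1 in(("spare",195,272),("parked",275,342)):
    m=(A[...,0]>480)&(A[...,0]<620)&(A[...,1]>y0)&(A[...,1]<y1)&(abs(A[...,2]-145.5)<3.5)
    q=A[m];print(n,len(q),"x",np.percentile(q[:,0],[1,99]),"y",np.percentile(q[:,1],[1,99]),"z",np.median(q[:,2]))
    e=[]
    for v in range(480):
        a=A[v][m[v]]
        if len(a)>10: e.append((np.median(a[:,0]),a[:,1].min(),a[:,1].max()))
    e=np.array(e);e=e[(e[:,0]>512)&(e[:,0]<585)]
    print("side yaw",[round(np.degrees(np.polyfit(e[:,0],e[:,k],1)[0]),2) for k in(1,2)])
I=c["img"].astype(int);m=(W[...,0]>.5)&(W[...,0]<.66)&(W[...,1]>.09)&(W[...,1]<.14)&(I[...,2]-I[...,0]>12);print("wing z",np.median(W[m][:,2]))
d=bot.capture("scene");cv2.imwrite("pics/s8.png",cv2.resize(d["img"][100:240,300:440],None,fx=4.2,fy=4.2,interpolation=cv2.INTER_CUBIC))
E
```

```text
16.6833 [0.6378 0.1382 0.3276] [-0.4 -0.2 -0.2]
spare 1282 x [505.46049893 594.853406  ] y [209.79219473 258.94379351] z 145.44196477640617
side yaw [np.float64(-0.35), np.float64(-1.41)]
parked 1306 x [505.60633201 594.0534079 ] y [288.58862439 337.65801631] z 145.39314369001977
side yaw [np.float64(-0.31), np.float64(-9.46)]
wing z 0.1337661301252408
```

View pics/s8.png

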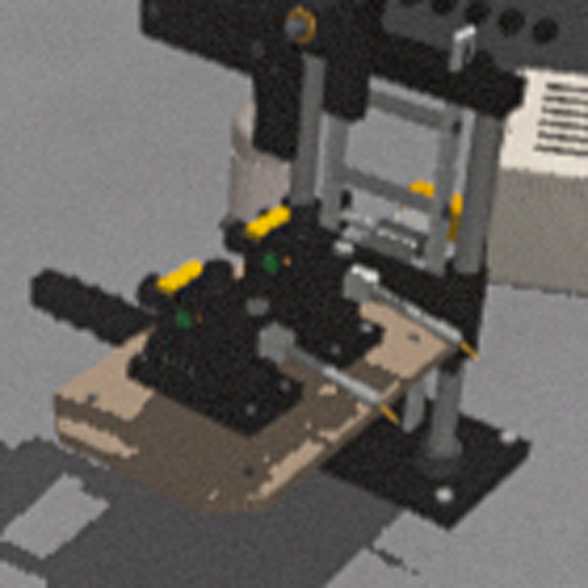

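The gap is about 30 mm, the fronts are in line within 1 mm, the yaws match, the wing is at 133.8 mm and the hand is clear. Handing in.

```bash
python3 -c "
from rig import bot; print(bot.hand_in())"
```

```text
the job is handed in; nothing more can be done
None
```

The wing is standing on the first rung and the spare micropositioner is beside the parked one. I handed the job in at about 17 s.

**Wing:** I raised it by its grip to about 0.093 m and saw the pawl swing back level above the first rung. Then I lowered it until the hand force went from about -9 N to +5 N at about 0.0735 m, and released it with no load on the hand. It was still there in the last check, with its top face at 134 mm.

**Spare:** I set it down gently on the side away from the column, arm pointing the same way.

| Last check | Result |
|---|---|
| Gap between feet | about 30 mm |
| Fronts in line | within about 1 mm |
| Parallel (side-edge yaw) | side edges facing the camera within 0.1°; other edges partly hidden, so not usable |
| Foot tops above the bench | both 145.4 mm, so standing flat |

The hand was clear of everything. I saw nothing else on the bench move, though I only judged that by eye from the pictures. The scene camera read about 2–4 mm off the top and wrist cameras, so I placed the spare from the wrist camera. No check failed.

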